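# Make up the breakfast and supper trays

## Robot

A 7-joint arm with a two-finger parallel gripper is mounted at the origin on the work surface. World frame = base frame: x ahead of the robot, y to its left, z up, the work surface at z = 0. Lengths are in m, angles in rad, forces in N, time in s.
With the tool pointing down it reaches from about 0.4 to 0.9 m from the base axis. Payload 5.6 kg.
Tool frame: the origin (TCP) lies midway between the tips of the shut fingers; the grasp point (between the pads) lies behind it (bot.grip_depth is the z of the grasp point in the tool frame, in m); z points along the fingers, y is the line along which they close (so a half turn about z gives the same grasp; the last joint's range is limited). The gripper opens to 92 mm and grips with 3 to 60 N. Pads are 20 mm wide; open, the fingers measure 128 mm over their backs; the gripper's body (75 mm by 189 mm) begins 69 mm behind the grasp point.
Start: joints at [-0.043, 0.468, -0.012, 1.603, 0.006, 1.071, -0.056], TCP at [0.65, -0, 0.215] pointing down, gripper open.
Joint ranges: [-2.53, 2.53], [-0.31, 2.02], [-1.57, 1.55], [0.28, 2.44], [-1.29, 4.43], [0.15, 1.84], [-2.92, 2.92]. Speed limits (rad/s): [2.57, 2.57, 3.14, 3.14, 3.14, 3.14, 3.14].

## Interface

Orientations are given as a 3x3 rotation matrix whose columns are the frame's x, y, z axes.
In Python, from plant import bot gives the robot as it stands. The module is installed in compiled form; this text tells all that it offers.
- The arm moves only by the shell command python3 -m pendant 'ROWS' [FORCE]. ROWS is JSON, a list of rows, each an object with "twist": the turn, a rotation vector about the tool's x, y, z in rad, a list of three; "slide": the shift along the tool's x, y, z in m, a list of three; "grip": the opening in per cent of the stroke, from 0 (shut) to 100 (fully open). A call has 1 to 10 rows; each row is the pose to reach, as a shift and turn from the pose commanded when the call began, along the tool's axes at that moment; what a row does not reach only later rows make up. A row lasts 1/8 s, in which the tool goes at most 62.5 mm and 10.7 degrees, less where a joint would pass 70% of its speed; a pose out of reach is approached as far as the arm can. A call with a gripper value outside its range is refused whole. The fingers move at their own pace and stop on an object; FORCE is the grip in N (left out, the last holds). Time passes only in rows, so rows that repeat a pose let the fingers close. It gives the time, the measured TCP pose, the force, the opening and the grip force at its end, in the units of the state.
- bot.state(): the state, without advancing time (a new reading comes with each control period).
- bot.read_camera(name): name is "scene" or "side" or "wrist"; returns the picture (480x640x3 uint8, red, green, blue); there is no depth.
- bot.camera_params(name): a dict with "fx", "fy", "cx", "cy" (pixels), "k1" (the pictures are not rectified: a ray, as slopes to the right and down, at radius r is drawn at 1 + k1 r^2 times it, then the intrinsics apply), "R" (3x3) and "t" (3): a world point X has camera coordinates R X + t; the wrist camera has in their place "hand_eye" (4x4, takes a point from camera to tool coordinates, whose origin is the TCP and whose axes are the flange's). Camera axes: x right, y down, z forward; pixel columns grow to the right and rows downward; lengths in m; the calibration is good to about 2 mm. A picture is of the moment at which its call begins: read the wrist's pose just before it. camera_params takes no time and is no camera call.
- bot.hand_in(): hands the job in; it is judged then, once.
The state is a dict: "clock": time; "joints": joint angles; "dq": joint speeds; "joint_efforts": joint torques, N m; "ee_pos": TCP position; "eef_rot": TCP orientation; "ft_force": force on the tool from outside, world axes, zero at the start; "torque": the same for the moment, N m; "grip_width": finger opening in m; "gripper_force": force on a finger pad.
Only numpy, scipy, OpenCV 4.12 (cv2) and the standard library are available. Lean on these libraries where they do the work, as an engineer would, in place of code of your own. Each camera call takes 0.05 s, during which the arm holds its last target. There are 200 camera calls.

## Task

Make up two table trays from the things on the kitchen table: the egg cup and the jam jar go in the short tray with two compartments, and the pepper mill, the oil bottle and the salt cellar go in the long tray with three compartments, with the mill in the middle one. Stand each thing upright on the floor of a compartment of its own. Leave the tin, the jug and the citrus press where they are.

Things in the scene. Friction and masses are not known exactly. Their poses are not given: they have to be found in the camera images.
- short_tray: The short tray: a low open aluminium tray, 168 mm long, 86 mm wide, 14 mm high, with two square compartments in one row along its length, each 78 x 78 mm inside, centres 82 mm apart (at x = -41 and +41 mm); floor 4 mm thick (top of the floor at z = 4 mm), outer walls and dividers 4 mm thick standing 10 mm above the floor. It does not move. Origin at the centre of its underside, on the table; x along the row of compartments, y across it, z up.
- long_tray: The long tray: a low open aluminium tray, 250 mm long, 86 mm wide, 14 mm high, with three square compartments in one row along its length, each 78 x 78 mm inside, centres 82 mm apart (at x = -82, 0 and +82 mm); floor 4 mm thick (top of the floor at z = 4 mm), outer walls and dividers 4 mm thick standing 10 mm above the floor. It does not move. Origin at the centre of its underside, on the table; x along the row of compartments, y across it, z up.
- egg_cup_mid (a point): White ceramic egg cup with a brown egg fixed in it, one piece 73 mm high, about 0.14 kg: round foot 50 mm across, narrowed to 38 mm at 11 mm up, then a bowl widening from 46 mm across at 20 mm up to 49 mm at 50 mm up, the egg's dome above that. Grip it on the bowl, 27 to 48 mm up. The point is on its upright axis, half-way up; z points up.
- jam_jar_mid (a point): Amber glass jam jar with a paper label and a steel screw lid, round, 54 mm across, 74 mm high, about 0.24 kg. Can be gripped round the body at half height. The point is on its upright axis, half-way up; z points up.
- mill_mid (a point): Turned brown wooden pepper mill, round, 92 mm high, about 0.18 kg: foot 52 mm across, body 42 to 40 mm across from 20 to 62 mm up, a neck, a 44 mm wide head and a small steel bead on top. Can be gripped round the body at half height. The point is on its upright axis, half-way up; z points up.
- oil_bottle_mid (a point): Green glass oil bottle, round, 92 mm high, about 0.28 kg: body 50 mm across up to 62 mm, then a shoulder, a 22 mm wide neck and a cork. Can be gripped round the body at half height. The point is on its upright axis, half-way up; z points up.
- cellar_mid (a point): Square salt cellar: white marble box 50 x 50 mm, 56 mm high, with a flat 52 x 52 mm pale wooden lid fixed on it (56 to 64 mm up) and a small round knob, 72 mm high in all, about 0.30 kg. Can be gripped across two opposite marble faces at half height. The point is on its upright axis, half-way up; z points up. x and y are square to its faces.
- tin: Bystander: closed round stainless tin, 73 mm across, 64 mm high, standing among the stock; leave it. Origin at the centre of its underside, z up.
- jug: Bystander: glass measuring jug, 100 mm across at the rim, 115 mm high, handle reaching 86 mm from its axis towards its own +y; leave it. Origin at the centre of its underside, z up.
- press: Bystander: aluminium citrus press, a round dish 116 mm across with a ribbed cone, 64 mm high, a flat handle reaching 123 mm from its axis towards its own +x; leave it. Origin at the centre of its underside, z up.
Things that resemble listed ones, but are neither listed nor needed, are in the scene too. What is shaped like the short_tray but blue is not meant.

How it is judged:
By the outcome, as a careful person would: the job done as asked, in the order asked, and still so for the second after the job is handed in, with the robot touching nothing.
It also fails if it takes over 128 s, if anything falls off the work surface, if the arm or the gripper's body presses on something with over 40 N, if the wrist force passes 120 N, or if a joint passes its speed limit or range.

## Working session

There is one attempt and no reset: what is moved stays moved. The work goes in short steps, Python scripts to look and compute and a shell command to move; the robot and the scene stay as the last step left them, time stands still between calls to the robot, and variables do not carry over. Pictures are saved under pics/ and viewed, at most 14 in all, crops included, and the job is handed in when it is done.

```bash
mkdir -p pics
python3 - <<'E'
from plant import bot
import cv2,numpy as np
np.set_printoptions(precision=4,suppress=True)
for n in("scene","side"):
    cv2.imwrite(f"pics/{n}0.png",bot.read_camera(n)[:,:,::-1])
for n in("scene","side","wrist"):print(n,bot.camera_params(n))
s=bot.state();print(s["eef_rot"],s["ee_pos"],bot.grip_depth,s["clock"],s["grip_width"])
E
```

```text
scene {'fx': 482.837641250488, 'fy': 482.837641250488, 'cx': 321.36577122862883, 'cy': 238.88472085520408, 'k1': -0.1286315770868869, 'R': array([[ 0.2725,  0.9619, -0.0218],
       [ 0.5834, -0.1832, -0.7912],
       [-0.7651,  0.2029, -0.6111]]), 't': array([-0.1231, -0.2234,  1.588 ])}
side {'fx': 622.6984309112919, 'fy': 622.6984309112919, 'cx': 318.6364865766424, 'cy': 236.4682017906784, 'k1': -0.21413168412977615, 'R': array([[ 0.9273, -0.3744, -0.0032],
       [-0.195 , -0.4755, -0.8578],
       [ 0.3196,  0.7961, -0.5139]]), 't': array([-0.4412,  0.155 ,  1.3041])}
wrist {'fx': 425.2115713892931, 'fy': 425.2115713892931, 'cx': 320.86820527601003, 'cy': 236.54299834748056, 'k1': -0.10263304040267875, 'hand_eye': array([[ 0.0012, -0.9686, -0.2485,  0.0688],
       [ 1.    ,  0.0016, -0.0015, -0.    ],
       [ 0.0019, -0.2485,  0.9686, -0.1707],
       [ 0.    ,  0.    ,  0.    ,  1.    ]])}
[[ 0.0001  1.     -0.0016]
 [ 1.     -0.0001 -0.0001]
 [-0.0001 -0.0016 -1.    ]] [ 0.6495 -0.0001  0.2137] -0.0187 0.1 0.09195290301099059
```

View pics/scene0.png

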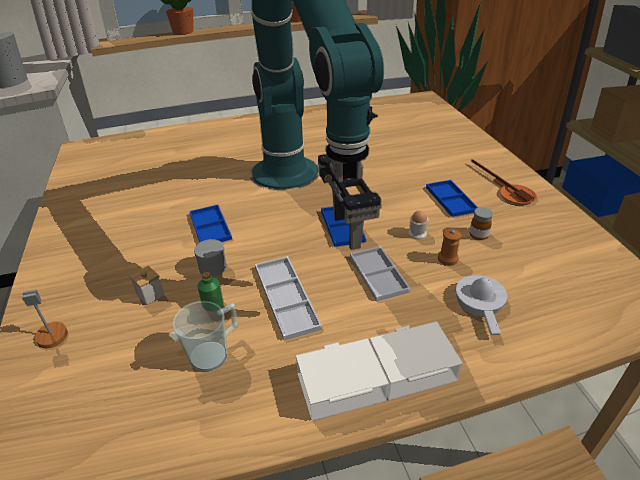

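View pics/side0.png

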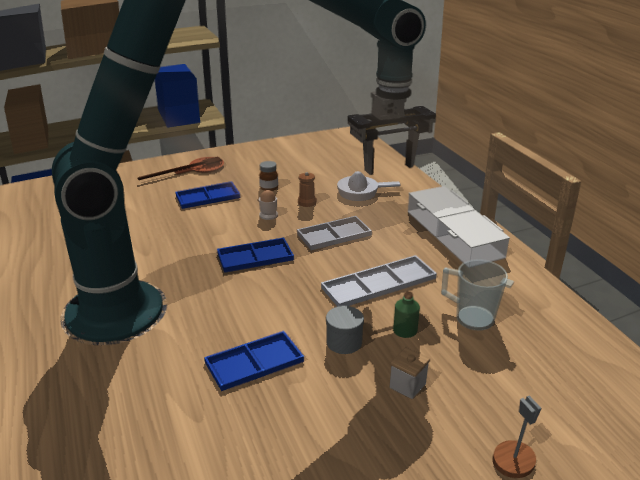

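The scene shows the arm, with blue two-compartment decoys at (210,223), (345,225) and (451,197).
- **Short tray:** grey at (379,273); the blue ones are not meant.
- **Long tray:** grey at (288,297).
- **Egg cup:** white with an egg, (418,222).
- **Jam jar:** (481,222). It could be confused with the mill.
- **Mill:** brown, (450,246). The spoon at (518,190) is not it.
- **Oil bottle:** green, (210,295).
- **Cellar:** (148,285). The tin at (210,258) and the stand at (50,333) are not it.

Next I'll check these choices in a close crop and measure them.

```bash
cat > h.py <<'E'
import numpy as np,cv2
from plant import bot
np.set_printoptions(precision=4,suppress=True)
def ray(name,uv,s=None,p=None):
    p=p or bot.camera_params(name)
    K=np.array([[p["fx"],0,p["cx"]],[0,p["fy"],p["cy"]],[0,0,1]])
    n=cv2.undistortPoints(np.array(uv,float).reshape(-1,1,2),K,np.array([p["k1"],0,0,0.]))[:,0]
    d=np.c_[n,np.ones(len(n))]
    if name=="wrist":
        H=p["hand_eye"];R=s["eef_rot"]
        return s["ee_pos"]+R@H[:3,3],(R@H[:3,:3]@d.T).T
    return -p["R"].T@p["t"],d@p["R"]
def plane(name,uv,z,s=None):
    o,d=ray(name,uv,s);return o+d*((z-o[2])/d[:,2])[:,None]
def tri(a,b):
    (o1,d1),(o2,d2)=a,b
    d1=d1[0];d2=d2[0];A=np.c_[d1,-d2];k=np.linalg.lstsq(A,o2-o1,rcond=None)[0]
    p,q=o1+k[0]*d1,o2+k[1]*d2;return (p+q)/2,np.linalg.norm(p-q)
def quad(mask):
    c=max(cv2.findContours(mask,0,2)[0],key=cv2.contourArea);h=cv2.convexHull(c)
    for e in range(2,40):
        q=cv2.approxPolyDP(h,e,True)
        if len(q)==4:return q[:,0]
E
python3 - <<'E'
from h import *
a=cv2.imread("pics/scene0.png");b=cv2.imread("pics/side0.png")
m=np.vstack([np.hstack([cv2.resize(a[190:310,370:530],None,fx=2.5,fy=2.5,interpolation=2),cv2.resize(a[220:340,120:280],None,fx=2.5,fy=2.5,interpolation=2)]),
np.hstack([cv2.resize(b[140:260,230:390],None,fx=2.5,fy=2.5,interpolation=2),cv2.resize(b[280:400,300:460],None,fx=2.5,fy=2.5,interpolation=2)])])
cv2.imwrite("pics/m0.png",m)
for n,im,boxes in(("scene",a,dict(short=(345,245,412,302),long=(248,252,325,340))),("side",b,dict(short=(292,215,376,252),long=(315,255,442,308)))):
    hs=cv2.cvtColor(im,cv2.COLOR_BGR2HSV)
    for k,(x0,y0,x1,y1) in boxes.items():
        mk=np.zeros(im.shape[:2],np.uint8);mk[y0:y1,x0:x1]=((hs[y0:y1,x0:x1,1]<60)*255)
        q=quad(mk);P=plane(n,q,.014);d=np.diff(np.r_[P,P[:1]],axis=0)
        i=np.argmax(np.linalg.norm(d[:,:2],axis=1));print(n,k,q.tolist(),P[:,:2].mean(0),np.linalg.norm(d,axis=1),np.degrees(np.arctan2(d[i,1],d[i,0])))
E
```

```text
scene short [[350, 253], [380, 246], [409, 292], [376, 300]] [0.5711 0.1093] [0.0829 0.179  0.0818 0.1766] 0.6555910761032296
scene long [[287, 256], [321, 329], [284, 339], [255, 264]] [ 0.5807 -0.1221] [0.2602 0.0818 0.2579 0.0834] 3.496449428872275
side short [[371, 230], [314, 249], [297, 233], [351, 216]] [0.5562 0.0982] [0.1678 0.0864 0.1629 0.0864] -170.00746544562523
side long [[436, 273], [334, 307], [321, 287], [414, 255]] [ 0.5647 -0.1316] [0.2635 0.0763 0.2537 0.0858] -174.14314556547674
```

View pics/m0.png

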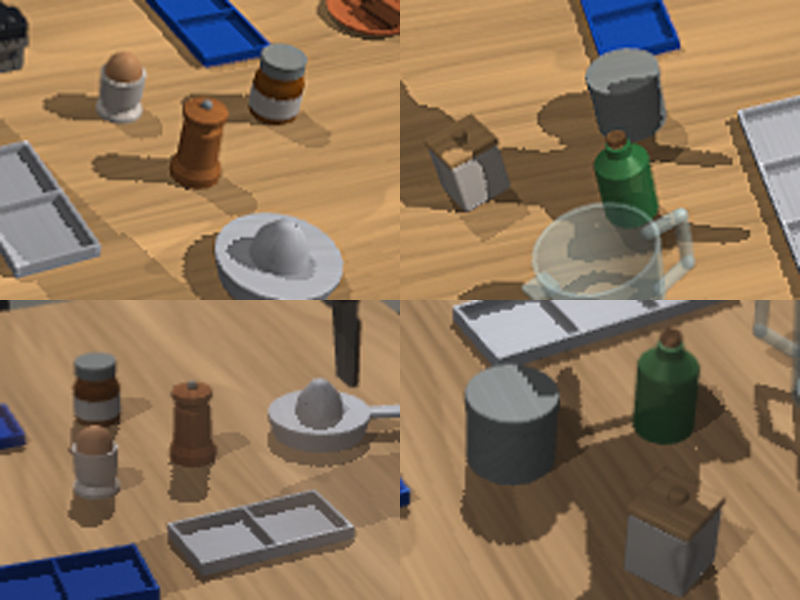

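The crop confirms the choices, in scene pixels: egg cup (419,224), jar (482,224), mill (452,231 at the bead), oil bottle cork (206,274) and cellar knob (144,274). The grey trays are empty.

Run:
```python
from h import *
for k,a,b,h in(("egg",(418.6,224),(268.4,204),.036),("jar",(481.6,223.6),(268.8,176),.037),("mill",(452.4,231.2),(307.2,174),.09),("oil",(206.4,274.4),(408.4,294),.09),("cellar",(144,274.4),(411.6,357.2),.07),("tin",(209.6,246),(344.8,317),.064)):
    print(k,*tri(ray("scene",[a]),ray("side",[b])),plane("scene",[a],h)[0,:2],plane("side",[b],h)[0,:2])
print(plane("scene",[(130.8,278.8),(156,266.8),(159.2,280)],.064))
print("box",plane("scene",[(297,355),(458,360),(444,325)],.06),"jughandle",plane("scene",[(236,307)],.1),"jugrim",plane("scene",[(203,322)],.115))
```

```text
egg [0.4423 0.2739 0.0297] 0.0018441527798510942 [0.4488 0.2706] [0.4388 0.2607]
jar [0.4955 0.435  0.0323] 0.0032418980605923918 [0.499  0.4327] [0.4923 0.4219]
mill [0.5634 0.3017 0.0845] 0.0041189887284736335 [0.5672 0.2998] [0.5588 0.2865]
oil [ 0.5466 -0.2895  0.0875] 0.002240975432487375 [ 0.5484 -0.2886] [ 0.5449 -0.2939]
cellar [ 0.4771 -0.4323  0.0653] 0.0010156238880359798 [ 0.4824 -0.4308] [ 0.4743 -0.4374]
tin [ 0.4161 -0.2755  0.0625] 0.0071331661218445854 [ 0.4139 -0.273 ] [ 0.4158 -0.282 ]
[[ 0.4818 -0.4627  0.064 ]
 [ 0.4554 -0.4043  0.064 ]
 [ 0.5053 -0.3975  0.064 ]]
box [[ 0.7976 -0.1448  0.06  ]
 [ 0.8997  0.1419  0.06  ]
 [ 0.8115  0.1568  0.06  ]] jughandle [[ 0.6772 -0.2392  0.1   ]] jugrim [[ 0.7142 -0.3062  0.115 ]]
```

```bash
python3 -m pendant '[{"twist":[0,0,1.571],"slide":[0.02,-0.05,-0.1],"grip":100},{"twist":[0,0,1.571],"slide":[0.02,-0.05,-0.1],"grip":100},{"twist":[0,0,1.571],"slide":[0.02,-0.05,-0.1],"grip":100},{"twist":[0,0,1.571],"slide":[0.02,-0.05,-0.1],"grip":100},{"twist":[0,0,1.571],"slide":[0.02,-0.05,-0.1],"grip":100},{"twist":[0,0,1.571],"slide":[0.02,-0.05,-0.1],"grip":100},{"twist":[0,0,1.571],"slide":[0.02,-0.05,-0.1],"grip":100},{"twist":[0,0,1.571],"slide":[0.02,-0.05,-0.1],"grip":100},{"twist":[0,0,1.571],"slide":[0.02,-0.05,-0.1],"grip":100},{"twist":[0,0,1.571],"slide":[0.02,-0.05,-0.1],"grip":100}]'
cat > shot.py <<'E'
import sys,pickle
from h import *
s=bot.state();im=bot.read_camera("wrist")[:,:,::-1]
cv2.imwrite(f"pics/{sys.argv[1]}.png",im);pickle.dump(s,open(f"{sys.argv[1]}.pkl","wb"))
print(s["ee_pos"],s["eef_rot"],s["joints"])
E
python3 shot.py w1
```

```text
clock: 1.35
ee_pos: [0.5997, 0.0201, 0.3142]
eef_rot: [[1.0, 0.001, -0.001], [0.001, -1.0, -0.0], [-0.001, 0.0, -1.0]]
ft_force: [0.2, 0.1, -0.3]
grip_width: 0.0919
gripper_force: 0.0
[0.5997 0.0201 0.3142] [[ 1.      0.0008 -0.0008]
 [ 0.0008 -1.     -0.0002]
 [-0.0008  0.0002 -1.    ]] [-0.2759  0.2987  0.2369  1.6258 -0.0733  1.2266 -1.5943]
```

View pics/w1.png

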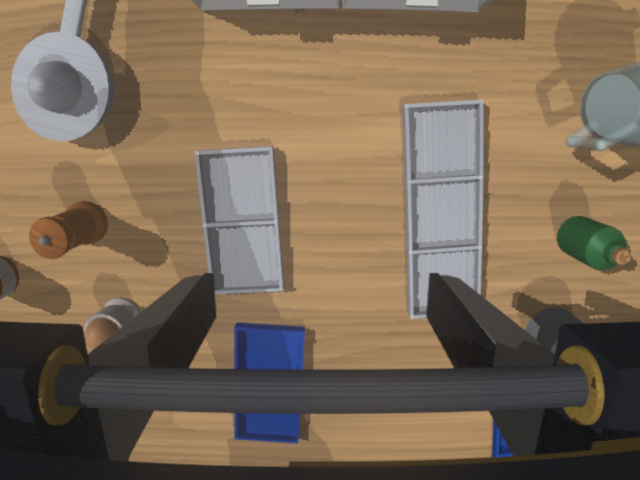

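The wrist view shows the short tray (corners 196,152 to 283,291), the long tray (404,104 to 481,317), the mill bead at (43,240), the oil cork at (622,257) and the egg at (105,335).

Run:
```python
from h import *
import pickle
s=pickle.load(open("w1.pkl","rb"))
im=cv2.imread("pics/w1.png");hs=cv2.cvtColor(im,cv2.COLOR_BGR2HSV)
for k,(x0,y0,x1,y1) in dict(short=(185,135,295,300),long=(395,90,495,325)).items():
    mk=np.zeros(im.shape[:2],np.uint8);mk[y0:y1,x0:x1]=(hs[y0:y1,x0:x1,1]<70)&(hs[y0:y1,x0:x1,2]>95);q=quad(mk*255)
    P=plane("wrist",q,.014,s)
    d=np.diff(np.r_[P,P[:1]],axis=0);print(k,q.tolist(),P[:,:2].tolist(),P[:,:2].mean(0),np.linalg.norm(d,axis=1),np.degrees(np.arctan2(d[:,1],d[:,0])))
print(plane("wrist",[(43,240),(622,257)],.09,s))
print(plane("wrist",[(444,178.5),(445,249.5),(241,223)],.014,s))
```

```text
short [[272, 146], [283, 290], [215, 294], [194, 151]] [[0.6491948740456663, 0.07252712573398254], [0.48175590756838715, 0.06381479242874577], [0.4760790618025852, 0.14551449317613283], [0.6443804322505629, 0.15897236049276783]] [0.5629 0.1102] [0.1677 0.0819 0.1688 0.0866] [-177.0214   93.9748    4.5718  -86.8123]
long [[483, 100], [481, 292], [410, 318], [402, 105]] [[0.7003990350641417, -0.15619079514659476], [0.47865904164602857, -0.17403023947137972], [0.44532403325058956, -0.08939356786592881], [0.6932624715855796, -0.06768825946872384]] [ 0.5794 -0.1218] [0.2225 0.091  0.2489 0.0888] [-175.4003  111.4975    5.0031  -85.3898]
[[ 0.5629  0.2998  0.09  ]
 [ 0.5458 -0.2918  0.09  ]]
[[ 0.6145 -0.1183  0.014 ]
 [ 0.532  -0.1254  0.014 ]
 [ 0.5631  0.11    0.014 ]]
```

```bash
python3 -m pendant '[{"twist":[0,0,0],"slide":[-0.12,-0.29,0.05],"grip":100},{"twist":[0,0,0],"slide":[-0.12,-0.29,0.05],"grip":100},{"twist":[0,0,0],"slide":[-0.12,-0.29,0.05],"grip":100},{"twist":[0,0,0],"slide":[-0.12,-0.29,0.05],"grip":100},{"twist":[0,0,0],"slide":[-0.12,-0.29,0.05],"grip":100},{"twist":[0,0,0],"slide":[-0.12,-0.29,0.05],"grip":100},{"twist":[0,0,0],"slide":[-0.12,-0.29,0.05],"grip":100},{"twist":[0,0,0],"slide":[-0.12,-0.29,0.05],"grip":100}]'
python3 shot.py w2
```

```text
clock: 2.4
ee_pos: [0.4813, 0.3081, 0.2648]
eef_rot: [[1.0, -0.003, 0.001], [-0.003, -1.0, -0.001], [0.001, 0.001, -1.0]]
ft_force: [0.2, 1.3, 0.7]
grip_width: 0.0916
gripper_force: 0.0
[0.4813 0.3081 0.2648] [[ 1.     -0.0031  0.0008]
 [-0.0031 -1.     -0.0005]
 [ 0.0008  0.0005 -1.    ]] [-0.6842  0.285   0.0684  1.7494 -0.0205  1.1076 -2.1833]
```

View pics/w2.png

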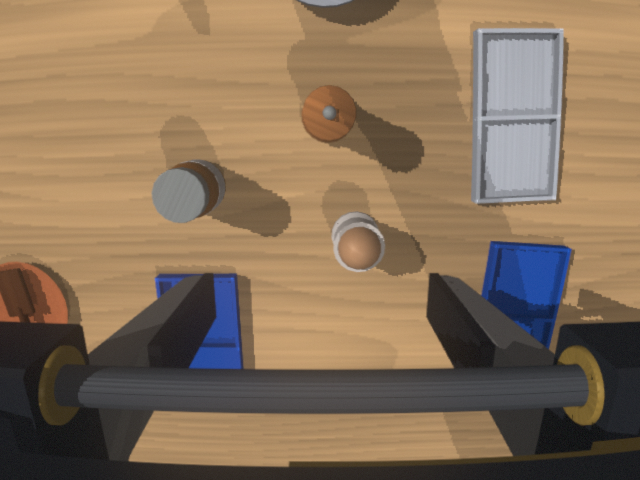

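This shows the egg cup rim at (358,247), the jar lid at (180,195) and the mill bead at (330,114), all clear of each other.

Run:
```python
from h import *
import pickle
s=pickle.load(open("w2.pkl","rb"))
im=cv2.imread("pics/w2.png");hs=cv2.cvtColor(im,cv2.COLOR_BGR2HSV)
for k,uv,z in(("egg",(358,246.5),.05),("jar",(180,194.5),.074),("mill",(330,113.5),.09)):print(k,plane("wrist",[uv],z,s))
q=quad((((hs[:,:,1]<70)&(hs[:,:,2]>95))*255).astype(np.uint8)*np.pad(np.ones((200,110),np.uint8),((15,265),(465,65))))
P=plane("wrist",q,.014,s);d=np.diff(np.r_[P,P[:1]],axis=0);print(q.tolist(),P[:,:2].mean(0),np.linalg.norm(d,axis=1),np.degrees(np.arctan2(d[:,1],d[:,0])))
```

```text
egg [[0.4417 0.2721 0.05  ]]
jar [[0.4955 0.4291 0.074 ]]
mill [[0.5618 0.2997 0.09  ]]
[[562, 28], [556, 199], [473, 202], [473, 31]] [0.563  0.1132] [0.1682 0.089  0.1645 0.0895] [-176.4375   92.3907    3.7501  -85.2806]
```

```bash
python3 -m pendant '[{"twist":[0,0,0],"slide":[-0.038,0.038,0.05],"grip":100},{"twist":[0,0,0],"slide":[-0.038,0.038,0.11],"grip":100},{"twist":[0,0,0],"slide":[-0.038,0.038,0.17],"grip":100},{"twist":[0,0,0],"slide":[-0.038,0.038,0.22],"grip":100},{"twist":[0,0,0],"slide":[-0.038,0.038,0.246],"grip":100},{"twist":[0,0,0],"slide":[-0.038,0.038,0.246],"grip":100},{"twist":[0,0,0],"slide":[-0.038,0.038,0.246],"grip":0},{"twist":[0,0,0],"slide":[-0.038,0.038,0.246],"grip":0},{"twist":[0,0,0],"slide":[-0.038,0.038,0.246],"grip":0},{"twist":[0,0,0],"slide":[-0.038,0.038,0.246],"grip":0}]' 20
```

```text
clock: 3.7
ee_pos: [0.4424, 0.2723, 0.0192]
eef_rot: [[1.0, -0.0, 0.001], [-0.0, -1.0, 0.001], [0.001, -0.001, -1.0]]
ft_force: [-0.7, -0.1, 0.2]
grip_width: 0.0541
gripper_force: 0.0
```

```bash
python3 -m pendant '[{"twist":[0,0,0],"slide":[0,0,0],"grip":0},{"twist":[0,0,0],"slide":[0,0,0],"grip":0},{"twist":[0,0,0],"slide":[0,0,-0.04],"grip":0},{"twist":[0,0,0],"slide":[0,0,-0.08],"grip":0},{"twist":[0,0,0],"slide":[0,0,-0.08],"grip":0}]'
```

```text
clock: 4.32
ee_pos: [0.4438, 0.2731, 0.101]
eef_rot: [[1.0, -0.0, 0.005], [-0.0, -1.0, 0.003], [0.005, -0.003, -1.0]]
ft_force: [-0.0, 0.1, -1.7]
grip_width: 0.0476
gripper_force: 20.0
```

```bash
python3 -m pendant '[{"twist":[0,0,0],"slide":[0.02,0.05,0],"grip":0},{"twist":[0,0,0],"slide":[0.045,0.1,0],"grip":0},{"twist":[0,0,0],"slide":[0.08,0.15,0],"grip":0},{"twist":[0,0,0],"slide":[0.08,0.162,0],"grip":0},{"twist":[0,0,0],"slide":[0.08,0.162,0],"grip":0},{"twist":[0,0,0],"slide":[0.08,0.162,0.03],"grip":0},{"twist":[0,0,0],"slide":[0.08,0.162,0.06],"grip":0},{"twist":[0,0,0],"slide":[0.08,0.162,0.075],"grip":0},{"twist":[0,0,0],"slide":[0.08,0.162,0.075],"grip":0},{"twist":[0,0,0],"slide":[0.08,0.162,0.075],"grip":0}]'
```

```text
clock: 5.58
ee_pos: [0.522, 0.1109, 0.0238]
eef_rot: [[1.0, 0.001, 0.0], [0.001, -1.0, 0.0], [0.0, -0.0, -1.0]]
ft_force: [-0.5, -0.4, -0.9]
grip_width: 0.0476
gripper_force: 20.0
```

```bash
python3 -m pendant '[{"twist":[0,0,0],"slide":[0,0,0.001],"grip":100},{"twist":[0,0,0],"slide":[0,0,0.001],"grip":100},{"twist":[0,0,0],"slide":[0,0,0.001],"grip":100},{"twist":[0,0,0],"slide":[0,0,-0.04],"grip":100},{"twist":[0,0,0],"slide":[0,0,-0.09],"grip":100},{"twist":[0,0,0],"slide":[0,-0.02,-0.127],"grip":100},{"twist":[0,0,0],"slide":[0,-0.08,-0.127],"grip":100},{"twist":[0,0,0],"slide":[-0.01,-0.14,-0.127],"grip":100},{"twist":[0,0,0],"slide":[-0.02,-0.2,-0.127],"grip":100},{"twist":[0,0,0],"slide":[-0.0265,-0.26,-0.127],"grip":100}]'
```

```text
clock: 6.82
ee_pos: [0.4951, 0.3717, 0.1509]
eef_rot: [[1.0, -0.001, 0.0], [-0.001, -1.0, 0.0], [0.0, -0.0, -1.0]]
ft_force: [0.2, -0.5, -0.3]
grip_width: 0.0919
gripper_force: 0.0
```

```bash
python3 -m pendant '[{"twist":[0,0,0],"slide":[0,-0.059,0],"grip":100},{"twist":[0,0,0],"slide":[0,-0.059,0.05],"grip":100},{"twist":[0,0,0],"slide":[0,-0.059,0.1],"grip":100},{"twist":[0,0,0],"slide":[0,-0.059,0.131],"grip":100},{"twist":[0,0,0],"slide":[0,-0.059,0.131],"grip":100},{"twist":[0,0,0],"slide":[0,-0.059,0.131],"grip":0},{"twist":[0,0,0],"slide":[0,-0.059,0.131],"grip":0},{"twist":[0,0,0],"slide":[0,-0.059,0.131],"grip":0},{"twist":[0,0,0],"slide":[0,-0.059,0.131],"grip":0},{"twist":[0,0,0],"slide":[0,-0.059,0.131],"grip":0}]' 25
```

```text
clock: 8.07
ee_pos: [0.4962, 0.4303, 0.0207]
eef_rot: [[1.0, 0.0, 0.002], [0.0, -1.0, 0.002], [0.002, -0.002, -1.0]]
ft_force: [0.3, 2.3, 4.9]
grip_width: 0.053
gripper_force: 25.0
```

```bash
python3 -m pendant '[{"twist":[0,0,0],"slide":[0,0,-0.04],"grip":0},{"twist":[0,0,0],"slide":[0,0,-0.09],"grip":0},{"twist":[0,0,0],"slide":[0,0.02,-0.13],"grip":0},{"twist":[0,0,0],"slide":[0.02,0.07,-0.13],"grip":0},{"twist":[0,0,0],"slide":[0.04,0.12,-0.13],"grip":0},{"twist":[0,0,0],"slide":[0.06,0.17,-0.13],"grip":0},{"twist":[0,0,0],"slide":[0.08,0.22,-0.13],"grip":0},{"twist":[0,0,0],"slide":[0.1,0.27,-0.13],"grip":0},{"twist":[0,0,0],"slide":[0.1085,0.316,-0.13],"grip":0},{"twist":[0,0,0],"slide":[0.1085,0.316,-0.13],"grip":0}]'
python3 -m pendant '[{"twist":[0,0,0],"slide":[0,0,0.04],"grip":0},{"twist":[0,0,0],"slide":[0,0,0.085],"grip":0},{"twist":[0,0,0],"slide":[0,0,0.115],"grip":0},{"twist":[0,0,0],"slide":[0,0,0.125],"grip":0},{"twist":[0,0,0],"slide":[0,0,0.125],"grip":0},{"twist":[0,0,0],"slide":[0,0,0.125],"grip":0}]'
```

```text
clock: 9.32
ee_pos: [0.604, 0.1062, 0.1486]
eef_rot: [[1.0, -0.009, -0.002], [-0.009, -1.0, -0.004], [-0.002, 0.004, -1.0]]
ft_force: [-0.4, 0.2, -3.6]
grip_width: 0.0527
gripper_force: 25.0
clock: 10.07
ee_pos: [0.6041, 0.1135, 0.0249]
eef_rot: [[1.0, 0.0, 0.0], [0.0, -1.0, 0.0], [0.0, -0.0, -1.0]]
ft_force: [0.4, -1.1, -3.2]
grip_width: 0.0532
gripper_force: 25.0
```

```bash
python3 -m pendant '[{"twist":[0,0,0],"slide":[0,0,0],"grip":100},{"twist":[0,0,0],"slide":[0,0,0],"grip":100},{"twist":[0,0,0],"slide":[0,0,0],"grip":100},{"twist":[0,0,0],"slide":[0,0,-0.04],"grip":100},{"twist":[0,0,0],"slide":[0,0,-0.09],"grip":100},{"twist":[0,0,0],"slide":[0,-0.02,-0.126],"grip":100},{"twist":[0,0,0],"slide":[-0.02,-0.07,-0.126],"grip":100},{"twist":[0,0,0],"slide":[-0.03,-0.13,-0.126],"grip":100},{"twist":[0,0,0],"slide":[-0.042,-0.187,-0.126],"grip":100},{"twist":[0,0,0],"slide":[-0.042,-0.187,-0.126],"grip":100}]'
python3 -m pendant '[{"twist":[0,0,0],"slide":[0,0,0.04],"grip":100},{"twist":[0,0,0],"slide":[0,0,0.09],"grip":100},{"twist":[0,0,0],"slide":[0,0,0.127],"grip":100},{"twist":[0,0,0],"slide":[0,0,0.127],"grip":100},{"twist":[0,0,0],"slide":[0,0,0.127],"grip":0},{"twist":[0,0,0],"slide":[0,0,0.127],"grip":0},{"twist":[0,0,0],"slide":[0,0,0.127],"grip":0},{"twist":[0,0,0],"slide":[0,0,0.127],"grip":0},{"twist":[0,0,0],"slide":[0,0,0.127],"grip":0},{"twist":[0,0,0],"slide":[0,0,0.127],"grip":0}]' 20
```

```text
clock: 11.32
ee_pos: [0.5593, 0.3068, 0.1506]
eef_rot: [[1.0, 0.009, -0.001], [0.009, -1.0, 0.003], [-0.001, -0.003, -1.0]]
ft_force: [-0.2, -1.1, 0.9]
grip_width: 0.0919
gripper_force: 0.0
clock: 12.58
ee_pos: [0.5622, 0.3003, 0.0239]
eef_rot: [[1.0, -0.0, 0.0], [-0.0, -1.0, 0.0], [0.0, -0.0, -1.0]]
ft_force: [1.1, 1.3, 2.3]
grip_width: 0.0432
gripper_force: 20.0
```

```bash
python3 -m pendant '[{"twist":[0,0,0],"slide":[0,0,-0.04],"grip":0},{"twist":[0,0,0],"slide":[0,0,-0.09],"grip":0},{"twist":[0,0,0],"slide":[0,0.03,-0.14],"grip":0},{"twist":[0,0,0],"slide":[0,0.08,-0.14],"grip":0},{"twist":[0,0,0],"slide":[0,0.135,-0.14],"grip":0},{"twist":[0,0,0],"slide":[0.005,0.19,-0.14],"grip":0},{"twist":[0,0,0],"slide":[0.011,0.25,-0.14],"grip":0},{"twist":[0,0,0],"slide":[0.011,0.31,-0.14],"grip":0},{"twist":[0,0,0],"slide":[0.011,0.37,-0.14],"grip":0},{"twist":[0,0,0],"slide":[0.011,0.422,-0.14],"grip":0}]'
python3 -m pendant '[{"twist":[0,0,0],"slide":[0,0,0],"grip":0},{"twist":[0,0,0],"slide":[0,0,0.04],"grip":0},{"twist":[0,0,0],"slide":[0,0,0.085],"grip":0},{"twist":[0,0,0],"slide":[0,0,0.12],"grip":0},{"twist":[0,0,0],"slide":[0,0,0.1355],"grip":0},{"twist":[0,0,0],"slide":[0,0,0.1355],"grip":0},{"twist":[0,0,0],"slide":[0,0,0.1355],"grip":0}]'
```

```text
clock: 13.82
ee_pos: [0.5722, -0.1246, 0.1633]
eef_rot: [[1.0, -0.001, -0.001], [-0.001, -1.0, -0.0], [-0.001, 0.0, -1.0]]
ft_force: [-0.1, 0.2, -1.9]
grip_width: 0.0425
gripper_force: 20.0
clock: 14.7
ee_pos: [0.5736, -0.1219, 0.0288]
eef_rot: [[1.0, 0.0, 0.001], [0.0, -1.0, -0.0], [0.001, 0.0, -1.0]]
ft_force: [0.1, 0.3, -1.5]
grip_width: 0.0427
gripper_force: 20.0
```

```bash
python3 -m pendant '[{"twist":[0,0,0],"slide":[0,0,0.0008],"grip":0},{"twist":[0,0,0],"slide":[0,0,0.0008],"grip":100},{"twist":[0,0,0],"slide":[0,0,0.0008],"grip":100},{"twist":[0,0,0],"slide":[0,0,0.0008],"grip":100},{"twist":[0,0,0],"slide":[0,0,-0.06],"grip":100},{"twist":[0,0,0],"slide":[0,0,-0.12],"grip":100},{"twist":[0,0,0],"slide":[-0.01,0.03,-0.17],"grip":100},{"twist":[0,0,0],"slide":[-0.03,0.08,-0.2],"grip":100},{"twist":[0,0,0],"slide":[-0.053,0.14,-0.236],"grip":100},{"twist":[0,0,0],"slide":[-0.053,0.198,-0.236],"grip":100}]'
python3 -m pendant '[{"twist":[0,0,0],"slide":[0,0,0],"grip":100},{"twist":[0,0,0],"slide":[0,0,0],"grip":100}]'
python3 shot.py w3
```

```text
clock: 15.95
ee_pos: [0.5204, -0.3166, 0.2671]
eef_rot: [[1.0, 0.001, 0.005], [0.001, -1.0, -0.001], [0.005, 0.001, -1.0]]
ft_force: [0.8, 0.2, -0.6]
grip_width: 0.0916
gripper_force: 0.0
clock: 16.2
ee_pos: [0.5201, -0.3145, 0.2633]
eef_rot: [[1.0, -0.0, -0.0], [-0.0, -1.0, 0.001], [-0.0, -0.001, -1.0]]
ft_force: [-0.1, 0.6, -0.3]
grip_width: 0.0919
gripper_force: 0.0
[ 0.5201 -0.3145  0.2633] [[ 1.     -0.0004 -0.0004]
 [-0.0004 -1.      0.001 ]
 [-0.0004 -0.001  -1.    ]] [ 0.2805  0.3526  0.2697  1.6733 -0.1025  1.1304 -0.9929]
```

View pics/w3.png

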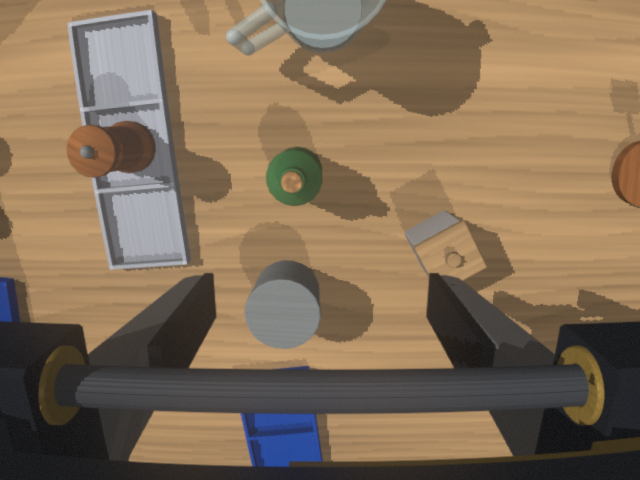

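The mill stands in the middle compartment. The oil cork is at (292,181). The cellar knob is at (455,260), with the lid edge running (412,246)-(456,221)-(487,266).

Run:
```python
from h import *
import pickle
s=pickle.load(open("w3.pkl","rb"))
print(plane("wrist",[(292,181)],.092,s),plane("wrist",[(455,259)],.071,s))
P=plane("wrist",[(412,246),(456,221),(487,266)],.064,s);d=np.diff(P,axis=0);print(P,np.linalg.norm(d,axis=1),np.degrees(np.arctan2(d[:,1],d[:,0])),(P[0]+P[2])/2)
print("tin",plane("wrist",[(283,311)],.064,s))
print("dividers",plane("wrist",[(122,106),(135,187)],.014,s))
```

```text
[[ 0.5474 -0.292   0.092 ]] [[ 0.4749 -0.4365  0.071 ]]
[[ 0.4851 -0.398   0.064 ]
 [ 0.5085 -0.4368  0.064 ]
 [ 0.4658 -0.4699  0.064 ]] [0.0453 0.054 ] [ -58.9377 -142.2559] [ 0.4755 -0.4339  0.064 ]
tin [[ 0.4211 -0.2795  0.064 ]]
dividers [[ 0.6125 -0.1209  0.014 ]
 [ 0.5326 -0.127   0.014 ]]
```

```bash
python3 -m pendant '[{"twist":[0,0,0],"slide":[0.0265,-0.0235,0.05],"grip":100},{"twist":[0,0,0],"slide":[0.0265,-0.0235,0.1],"grip":100},{"twist":[0,0,0],"slide":[0.0265,-0.0235,0.15],"grip":100},{"twist":[0,0,0],"slide":[0.0265,-0.0235,0.2],"grip":100},{"twist":[0,0,0],"slide":[0.0265,-0.0235,0.242],"grip":100},{"twist":[0,0,0],"slide":[0.0265,-0.0235,0.242],"grip":100},{"twist":[0,0,0],"slide":[0.0265,-0.0235,0.242],"grip":0},{"twist":[0,0,0],"slide":[0.0265,-0.0235,0.242],"grip":0},{"twist":[0,0,0],"slide":[0.0265,-0.0235,0.242],"grip":0},{"twist":[0,0,0],"slide":[0.0265,-0.0235,0.242],"grip":0}]' 25
python3 -m pendant '[{"twist":[0,0,0],"slide":[0,0,0],"grip":0},{"twist":[0,0,0],"slide":[0,0,0],"grip":0}]'
```

```text
clock: 17.5
ee_pos: [0.5472, -0.2919, 0.0227]
eef_rot: [[1.0, -0.0, 0.001], [-0.0, -1.0, -0.001], [0.001, 0.001, -1.0]]
ft_force: [0.6, 0.6, 0.0]
grip_width: 0.0538
gripper_force: 0.0
clock: 17.75
ee_pos: [0.547, -0.2913, 0.0224]
eef_rot: [[1.0, -0.0, 0.001], [-0.0, -1.0, 0.0], [0.001, -0.0, -1.0]]
ft_force: [-0.9, 1.9, 5.7]
grip_width: 0.0494
gripper_force: 25.0
```

```bash
python3 -m pendant '[{"twist":[0,0,0],"slide":[0,0,-0.045],"grip":0},{"twist":[0,0,0],"slide":[0,0,-0.095],"grip":0},{"twist":[0,0,0],"slide":[0,-0.01,-0.14],"grip":0},{"twist":[0,0,0],"slide":[0.02,-0.06,-0.14],"grip":0},{"twist":[0,0,0],"slide":[0.05,-0.11,-0.14],"grip":0},{"twist":[0,0,0],"slide":[0.08,-0.15,-0.14],"grip":0},{"twist":[0,0,0],"slide":[0.108,-0.174,-0.14],"grip":0},{"twist":[0,0,0],"slide":[0.108,-0.174,-0.14],"grip":0},{"twist":[0,0,0],"slide":[0.108,-0.174,-0.14],"grip":0}]'
python3 -m pendant '[{"twist":[0,0,0],"slide":[0,0,0.04],"grip":0},{"twist":[0,0,0],"slide":[0,0,0.085],"grip":0},{"twist":[0,0,0],"slide":[0,0,0.12],"grip":0},{"twist":[0,0,0],"slide":[0,0,0.1355],"grip":0},{"twist":[0,0,0],"slide":[0,0,0.1355],"grip":0},{"twist":[0,0,0],"slide":[0,0,0.1355],"grip":0}]'
```

```text
clock: 18.88
ee_pos: [0.6536, -0.1187, 0.1608]
eef_rot: [[1.0, -0.001, -0.002], [-0.001, -1.0, -0.001], [-0.002, 0.001, -1.0]]
ft_force: [-0.8, -1.3, -2.2]
grip_width: 0.0497
gripper_force: 25.0
clock: 19.62
ee_pos: [0.6551, -0.1187, 0.0271]
eef_rot: [[1.0, -0.001, 0.001], [-0.001, -1.0, -0.001], [0.001, 0.001, -1.0]]
ft_force: [0.0, -0.3, -2.2]
grip_width: 0.0497
gripper_force: 25.0
```

```bash
python3 -m pendant '[{"twist":[0,0,0],"slide":[0,0,0.0007],"grip":0},{"twist":[0,0,0],"slide":[0,0,0.0007],"grip":100},{"twist":[0,0,0],"slide":[0,0,0.0007],"grip":100},{"twist":[0,0,0],"slide":[0,0,0.0007],"grip":100},{"twist":[0,0,0],"slide":[0,0,-0.06],"grip":100},{"twist":[0,0,0],"slide":[0,0,-0.12],"grip":100},{"twist":[0,0,0],"slide":[-0.03,0.05,-0.134],"grip":100},{"twist":[0,0,-0.15],"slide":[-0.06,0.1,-0.134],"grip":100},{"twist":[0,0,-0.3],"slide":[-0.09,0.15,-0.134],"grip":100},{"twist":[0,0,-0.45],"slide":[-0.115,0.2,-0.134],"grip":100}]'
```

```text
clock: 20.88
ee_pos: [0.5386, -0.3192, 0.1607]
eef_rot: [[0.898, 0.439, 0.001], [0.439, -0.898, -0.0], [0.0, 0.001, -1.0]]
ft_force: [0.4, 0.3, -1.2]
grip_width: 0.092
gripper_force: 0.0
```

```bash
python3 -m pendant '[{"twist":[0,0,-0.165],"slide":[-0.05,0.035,0],"grip":100},{"twist":[0,0,-0.165],"slide":[-0.1084,0.0772,0],"grip":100},{"twist":[0,0,-0.165],"slide":[-0.1084,0.0772,0],"grip":100},{"twist":[0,0,-0.165],"slide":[-0.1084,0.0772,0],"grip":100},{"twist":[0,0,-0.165],"slide":[-0.1084,0.0772,0],"grip":100}]'
python3 shot.py w4
```

```text
clock: 21.5
ee_pos: [0.4772, -0.4322, 0.1602]
eef_rot: [[0.815, 0.579, 0.001], [0.579, -0.815, 0.001], [0.001, -0.0, -1.0]]
ft_force: [0.3, -0.2, 0.8]
grip_width: 0.0917
gripper_force: 0.0
[ 0.4772 -0.4322  0.1602] [[ 0.8152  0.5792  0.0007]
 [ 0.5792 -0.8152  0.0011]
 [ 0.0012 -0.0005 -1.    ]] [ 0.5881  0.5114  0.1319  1.6735 -0.0801  0.9621 -0.2038]
```

View pics/w4.png

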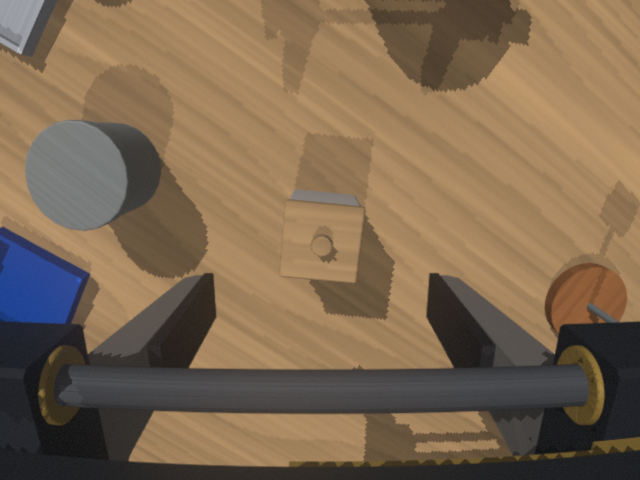

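The cellar lid is square in view: corners (287,199), (364,206), (357,282), (281,275), about 5° off the fingers.

Run:
```python
from h import *
import pickle
s=pickle.load(open("w4.pkl","rb"))
P=plane("wrist",[(287,199),(364,206),(357,282),(281,275)],.064,s);c=P.mean(0)
L=(P-s["ee_pos"])@s["eef_rot"];d=np.diff(L,axis=0)
print(c,L.mean(0),np.linalg.norm(d,axis=1),np.degrees(np.arctan2(d[:,1],d[:,0])))
```

```text
[ 0.4756 -0.4349  0.064 ] [-0.003   0.0014  0.0961] [0.0492 0.0515 0.0509] [  95.1667 -176.3249  -84.523 ]
```

```bash
python3 -m pendant '[{"twist":[0,0,0.085],"slide":[-0.003,0.001,0.03],"grip":100},{"twist":[0,0,0.085],"slide":[-0.003,0.001,0.07],"grip":100},{"twist":[0,0,0.085],"slide":[-0.003,0.001,0.115],"grip":100},{"twist":[0,0,0.085],"slide":[-0.003,0.001,0.147],"grip":100},{"twist":[0,0,0.085],"slide":[-0.003,0.001,0.147],"grip":100},{"twist":[0,0,0.085],"slide":[-0.003,0.001,0.147],"grip":0},{"twist":[0,0,0.085],"slide":[-0.003,0.001,0.147],"grip":0},{"twist":[0,0,0.085],"slide":[-0.003,0.001,0.147],"grip":0},{"twist":[0,0,0.085],"slide":[-0.003,0.001,0.147],"grip":0},{"twist":[0,0,0.085],"slide":[-0.003,0.001,0.147],"grip":0}]' 30
python3 -m pendant '[{"twist":[0,0,0],"slide":[0,0,0],"grip":0},{"twist":[0,0,0],"slide":[0,0,0],"grip":0}]'
```

```text
clock: 22.8
ee_pos: [0.4737, -0.4366, 0.0138]
eef_rot: [[0.863, 0.505, -0.0], [0.505, -0.863, 0.0], [0.0, -0.0, -1.0]]
ft_force: [-0.9, 2.0, 5.4]
grip_width: 0.0517
gripper_force: 30.0
clock: 23.05
ee_pos: [0.4737, -0.4366, 0.0137]
eef_rot: [[0.863, 0.505, -0.0], [0.505, -0.863, 0.001], [0.0, -0.001, -1.0]]
ft_force: [-1.8, 2.0, 5.6]
grip_width: 0.0515
gripper_force: 30.0
```

```bash
python3 -m pendant '[{"twist":[0,0,0],"slide":[0,0,-0.04],"grip":0},{"twist":[0,0,0],"slide":[0,0,-0.08],"grip":0},{"twist":[0,0,0],"slide":[0,0,-0.12],"grip":0},{"twist":[0,0,0.1],"slide":[0.028,-0.042,-0.12],"grip":0},{"twist":[0,0,0.22],"slide":[0.06,-0.09,-0.12],"grip":0},{"twist":[0,0,0.34],"slide":[0.09,-0.136,-0.12],"grip":0},{"twist":[0,0,0.443],"slide":[0.12,-0.181,-0.12],"grip":0},{"twist":[0,0,0.443],"slide":[0.15,-0.226,-0.12],"grip":0},{"twist":[0,0,0.443],"slide":[0.17,-0.256,-0.12],"grip":0},{"twist":[0,0,0.443],"slide":[0.17,-0.256,-0.12],"grip":0}]'
python3 -m pendant '[{"twist":[0,0,0],"slide":[0,0,0],"grip":0},{"twist":[0,0,0],"slide":[0,0,0.03],"grip":0},{"twist":[0,0,0],"slide":[0,0,0.07],"grip":0}]'
```

```text
clock: 24.3
ee_pos: [0.4912, -0.1265, 0.1328]
eef_rot: [[0.996, 0.093, -0.001], [0.093, -0.996, 0.001], [-0.0, -0.001, -1.0]]
ft_force: [-0.7, -0.8, -1.9]
grip_width: 0.0514
gripper_force: 30.0
clock: 24.68
ee_pos: [0.4922, -0.1323, 0.0633]
eef_rot: [[0.996, 0.084, 0.003], [0.084, -0.996, -0.001], [0.003, 0.002, -1.0]]
ft_force: [-0.9, 0.7, -2.8]
grip_width: 0.0517
gripper_force: 30.0
```

```bash
python3 -m pendant '[{"twist":[0,0,0],"slide":[0,0,0.025],"grip":0},{"twist":[0,0,0],"slide":[0,0,0.04],"grip":0},{"twist":[0,0,0],"slide":[0,0,0.045],"grip":0},{"twist":[0,0,0],"slide":[0,0,0.045],"grip":0},{"twist":[0,0,0],"slide":[0,0,0.045],"grip":0}]'
```

```text
clock: 25.3
ee_pos: [0.4918, -0.1303, 0.019]
eef_rot: [[0.996, 0.086, 0.002], [0.086, -0.996, -0.0], [0.002, 0.001, -1.0]]
ft_force: [-0.2, -0.1, -1.5]
grip_width: 0.052
gripper_force: 30.0
```

```bash
python3 -m pendant '[{"twist":[0,0,0],"slide":[0,0,0.001],"grip":0},{"twist":[0,0,0],"slide":[0,0,0.001],"grip":0},{"twist":[0,0,0],"slide":[0,0,0.001],"grip":100},{"twist":[0,0,0],"slide":[0,0,0.001],"grip":100},{"twist":[0,0,0],"slide":[0,0,0.001],"grip":100},{"twist":[0,0,0],"slide":[0,0,-0.06],"grip":100},{"twist":[0,0,0],"slide":[0,0,-0.12],"grip":100},{"twist":[0,0,0],"slide":[0.02,-0.04,-0.18],"grip":100},{"twist":[0,0,0],"slide":[0.05,-0.09,-0.21],"grip":100},{"twist":[0,0,0],"slide":[0.08,-0.14,-0.24],"grip":100}]'
python3 -m pendant '[{"twist":[0,0,0],"slide":[0,0,-0.03],"grip":100},{"twist":[0,0,0],"slide":[0,0,-0.03],"grip":100},{"twist":[0,0,0],"slide":[0,0,-0.03],"grip":100}]'
python3 shot.py w5; python3 -c "
from h import *
a=cv2.resize(bot.read_camera('side')[200:350,280:480,::-1],None,fx=2,fy=2)
b=cv2.resize(bot.read_camera('scene')[200:350,230:430,::-1],None,fx=2,fy=2)
w=cv2.resize(cv2.imread('pics/w5.png')[:300,100:560],(400,300))
cv2.imwrite('pics/f.png',np.vstack([np.hstack([a,b]),np.hstack([w,w*0])]))"
```

```text
clock: 26.55
ee_pos: [0.5525, 0.0036, 0.2521]
eef_rot: [[0.996, 0.085, 0.002], [0.085, -0.996, 0.0], [0.002, 0.0, -1.0]]
ft_force: [0.3, -0.6, -0.4]
grip_width: 0.0922
gripper_force: 0.0
clock: 26.92
ee_pos: [0.5511, 0.0019, 0.279]
eef_rot: [[0.996, 0.086, -0.002], [0.086, -0.996, -0.0], [-0.002, 0.0, -1.0]]
ft_force: [0.2, 0.4, -0.5]
grip_width: 0.0921
gripper_force: 0.0
[0.5511 0.0019 0.279 ] [[ 0.9963  0.0856 -0.0017]
 [ 0.0856 -0.9963 -0.0003]
 [-0.0017  0.0002 -1.    ]] [-0.1944  0.2363  0.1549  1.7827 -0.0397  1.1273 -1.5119]
```

View pics/f.png

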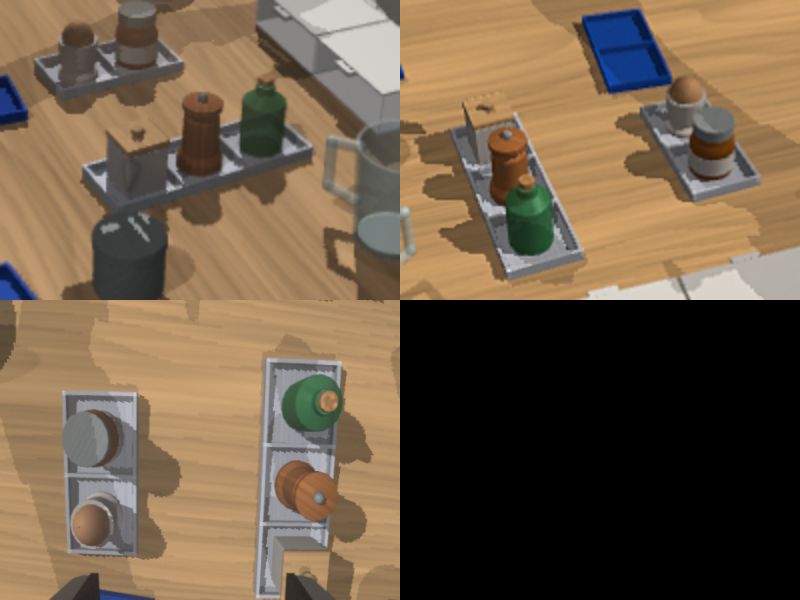

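All five things stand upright, each in its own compartment. The mill is in the middle of the long tray and the bystanders have not moved.

```bash
python3 -c "
from plant import bot
print(bot.hand_in())"
```

```text
the job is handed in; nothing more can be done
None
```

The job is handed in at about 27 s on the robot's clock: the egg cup and jam jar stand in the short grey tray, and the salt cellar, pepper mill (in the middle) and oil bottle stand in the long tray, with the tin, jug and citrus press left alone.

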